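# Hold a flask down on the vortex mixer

## Robot

A 6-joint arm with a two-finger parallel gripper is mounted at the origin on the work surface. World frame = base frame: x ahead of the robot, y to its left, z up, the work surface at z = 0. Lengths are in mm, angles in rad, forces in N, time in s.
With the tool pointing down it reaches from about 300 to 775 mm from the base axis. Payload 14.6 kg.
Tool frame: the origin (TCP) lies midway between the tips of the shut fingers; the grasp point (between the pads) lies behind it (manip.grip_depth is the z of the grasp point in the tool frame, in mm); z points along the fingers, y is the line along which they close (so a half turn about z gives the same grasp; the last joint's range is limited). The gripper opens to 94 mm and grips with 3 to 60 N. Pads are 16 mm wide; open, the fingers measure 119 mm over their backs; the gripper's body (75 mm by 177 mm) begins 78 mm behind the grasp point.
Start: joints at [-1.242, 0.3, 1.521, -0, 1.321, -0.067], TCP at [212.043, -507.471, 205.446] pointing down, gripper open.
Joint ranges: [-3.03, 3.03], [-0.79, 2.21], [0.23, 2.52], [-1.04, 4.18], [0, 3.07], [-2.55, 2.55]. Speed limits (rad/s): [2.22, 2.22, 2.57, 3.14, 3.14, 3.14].

## Interface

Orientations are given as [roll, pitch, yaw] about the fixed x, y, z axes, in that order (R = Rz(yaw) Ry(pitch) Rx(roll)).
In Python, from cell import manip gives the robot as it stands.
- The arm moves only by the shell command python3 -m creep [OPENING] [FORCE], which reads ROWS from standard input. ROWS is a JSON list of rows, 1 to 5 of them, each an object with the fields d (a list: dx, dy, dz in fractions of the full range, 1 being 800 mm), rot (a list: a rotation vector rx, ry, rz in shares of pi rad (1.0 is pi rad)); a field left out counts as zero; each row is the pose to reach, as a shift and turn from the pose commanded when the command began, along the tool's axes at that moment; what a row does not reach only later rows make up. A row lasts 1/10 s, in which the tool goes at most 50 mm and 0.15 rad, less where a joint would pass 70% of its speed; a pose out of reach is approached as far as the arm can. OPENING is the finger opening in mm, set as the command begins (- or left out keeps the last). The fingers move at their own pace and stop on an object; FORCE is the grip in N (left out, the last holds). Time passes only in rows, so rows that do not move let the fingers close. It prints the time, the measured TCP pose, the force, the opening and the grip force at its end. No shift or turn number may pass 1 either way. Input that does not fit is refused with a message, and nothing moves.
- manip.read_state(): the state, without advancing time (a new reading comes with each control period).
- manip.camera(name): name is "scene" or "top"; returns (picture, depth): 480x640x3 uint8, red, green, blue; 480x640 float32, mm along the optical axis (not along the pixel's ray), 0 where there is no reading.
- manip.camera_info(name): a dict with "K" (3x3 intrinsics, pixels), "dist" ([k1, k2, p1, p2, k3] as OpenCV has them; the pictures are not rectified), "rvec" (rotation vector, rad) and "tvec" (3), from world to camera coordinates, as OpenCV has them. Camera axes: x right, y down, z forward; pixel columns grow to the right and rows downward; lengths in mm; the calibration is good to about 2 mm. A picture is of the moment at which its call begins. camera_info takes no time and is no camera call.
- manip.sign_off(): hands the job in; it is judged then, once.
The state is a dict: "clock": time; "joints": joint angles; "qd": joint speeds; "effort": joint torques, N m; "eef_pos": TCP position; "eef_rot": TCP orientation; "wrist_force": force on the tool from outside, world axes, zero at the start; "moment": the same for the moment, N m; "finger_gap": finger opening in mm; "finger_force": force on a finger pad.
Only numpy, scipy, OpenCV 4.12 (cv2) and the standard library are available. Lean on these libraries where they do the work, as an engineer would, in place of code of your own. Each camera call takes 0.05 s, during which the arm holds its last target. There are 200 camera calls.

## Task

Switch the vortex mixer on by pushing its green button in, then take the stoppered amber round flask out of its cork ring, stand it in the mixer's rubber cup and press it straight down until the sprung cup is right at the bottom of its travel. It only mixes while it is pressed, so finish still holding the flask down and upright like that, without letting go. Keep the flask upright all the way, do not ram it, and leave the other flasks and the things around them where they are.

Things in the scene. Friction and masses are not known exactly. Their poses are not given: they have to be found in the camera images.
- mixer: The vortex mixer, a fixed white box 200 x 140 mm, deck 78 mm above the bench. Origin: centre of its footprint, z up, -x its front with the black control panel (green button at x -66, y +32 mm; at x -66, y -28 mm a grey dial, 28 mm across and 15 mm high, to be left alone). The sprung cup stands on the rear half, its axis at x +38 mm, y 0.
- power_top (a point): Centre of the top of the mixer's green power button, a cap 20 mm across standing 10 mm above the panel. Pushed straight down 4 mm to its stop; moves from about 1.6 N, takes about 5 N fully in, springs back when released. z up.
- power (a joint): Travel of the green button in m: 0 out, 0.004 fully in. It counts as pushed beyond 0.0025.
- cup_rim (a point): Centre of the mouth of the mixer's black rubber cup, in the plane of its rim (128 mm above the bench when up); moves with the cup. An open conical ring, 78 mm across outside, mouth 64 mm inside, narrowing at 45 degrees to 24 mm at 20 mm below the rim. The flask's bulb centres itself in it and then has its underside 20 mm below this point. z up.
- cup (a joint): How far the cup is pressed straight down on its spring, in m: 0 up, 0.008 at the bottom stop. A flask merely standing in it does not sink it; with the flask in it a push of about 3 N starts it moving and about 10 N takes it to the stop; it rises again when the push ends.
- amber_flask: The flask to mix: round-bottom, amber (brown) glass, white stopper, 75 to 155 g. Origin at the underside of the bulb, z up along the neck. Bulb 64 mm diameter (centre z 32 mm); straight neck 24 mm diameter, z 62 to 106 mm; stopper 26 mm diameter, z 106 to 122 mm. It stands upright in a loose cork ring (84 mm across, 30 mm high), its underside about 19 mm above the bench.
- clear_flask_1: Stoppered round flask of the same size and shape as the amber one but in clear glass with a blue stopper, sitting in its own cork ring (the three flasks may be in any of the three places). Bystander. Origin at the underside of the bulb, z up along the neck.
- clear_flask_2: Stoppered round flask of the same size and shape as the amber one but in clear glass with a blue stopper, sitting in its own cork ring (the three flasks may be in any of the three places). Bystander. Origin at the underside of the bulb, z up along the neck.
- amber_bottle: Amber glass, blue-capped laboratory bottle, 70 mm diameter, 143 mm tall, standing at the back of the work area. Bystander. Origin at the centre of its base, z up.
- clear_bottle: Clear glass, red-capped laboratory bottle, 70 mm diameter, 143 mm tall, standing at the back of the work area. Bystander. Origin at the centre of its base, z up.
- beaker: Glass beaker, 60 mm diameter, 75 mm tall, empty, to the robot's right. Bystander. Origin at the centre of its base, z up.
- vial_rack: Blue rack with small sample vials, 105 x 185 mm, 41 mm high, to the robot's left. Bystander. Origin at the centre of its base, z up.
- wrench: Steel open-ended wrench, 158 mm long, 6 mm thick, lying flat on the bench at the right, beyond the flasks. Bystander. Origin under its middle; x along its length.
Things that resemble listed ones, but are neither listed nor needed, are in the scene too. Leave any purple look-alike of the amber_flask alone.

How it is judged:
By the outcome, as a careful person would: the job done as asked, in the order asked, and still so for the second after the job is handed in, while the arm keeps its last pose, push and grip.
It also fails if it takes over 59 s, if anything falls off the work surface, if the arm or the gripper's body presses on something with over 40 N, if the wrist force passes 120 N, or if a joint passes its speed limit or range.

## Working session

There is one attempt and no reset: what is moved stays moved. The work goes in short steps, Python scripts to look and compute and a shell command to move; the robot and the scene stay as the last step left them, time stands still between calls to the robot, and variables do not carry over. Pictures are saved under pics/ and viewed, at most 10 in all, crops included, and the job is handed in when it is done.

```bash
ls; mkdir -p pics; python3 - <<'E'
from cell import manip
import cv2, numpy as np
for n in("scene","top"):
    p,d=manip.camera(n); cv2.imwrite(f"pics/{n}0.png",p[...,::-1]); np.savez(f"{n}0.npz",p=p,d=d)
    i=manip.camera_info(n); print(n,i)
print(manip.grip_depth, manip.read_state())
E
```

```text
pics
scene {'K': array([[483.42189008,   0.        , 317.04785122],
       [  0.        , 483.42189008, 238.73868794],
       [  0.        ,   0.        ,   1.        ]]), 'dist': array([0.00538572, 0.        , 0.        , 0.        , 0.        ]), 'rvec': array([ 1.73216867,  2.01851159, -0.66152344]), 'tvec': array([  47.9672074 , -408.27950886, 1674.51483343])}
top {'K': array([[586.14052852,   0.        , 323.25508442],
       [  0.        , 586.14052852, 243.47156826],
       [  0.        ,   0.        ,   1.        ]]), 'dist': array([-0.09928824,  0.        ,  0.        ,  0.        ,  0.        ]), 'rvec': array([ 2.13887799, -2.14143494,  0.1422143 ]), 'tvec': array([  38.00115449,  615.52290048, 1461.40374568])}
-18.8 {'clock': 0.1, 'joints': array([-1.24159878e+00,  3.00406407e-01,  1.52153604e+00, -2.96542330e-06,
        1.32071650e+00, -6.66364515e-02]), 'qd': array([-0.00011873, -0.00137371, -0.00479367,  0.00092892, -0.00040549,
        0.00023026]), 'effort': array([ 1.15002887e-03, -5.32647693e+01, -3.53285801e+01,  7.09827337e-02,
        2.34903902e-02, -7.09824076e-05]), 'eef_pos': array([ 211.96563122, -507.24567881,  204.94087448]), 'eef_rot': array([-3.14052854e+00, -6.81351863e-05,  3.95834693e-01]), 'wrist_force': array([0.13496301, 0.05807884, 0.35113829]), 'moment': array([-0.00681085, -0.07064   ,  0.01281465]), 'finger_force': 0.0, 'finger_gap': 94.03820148289805}
```

View pics/top0.png

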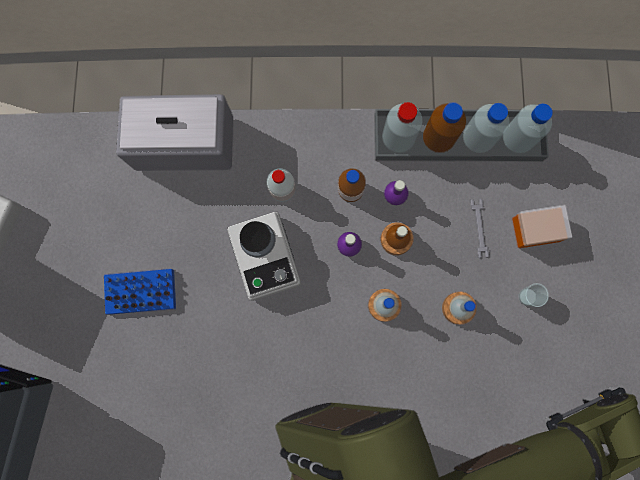

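View pics/scene0.png

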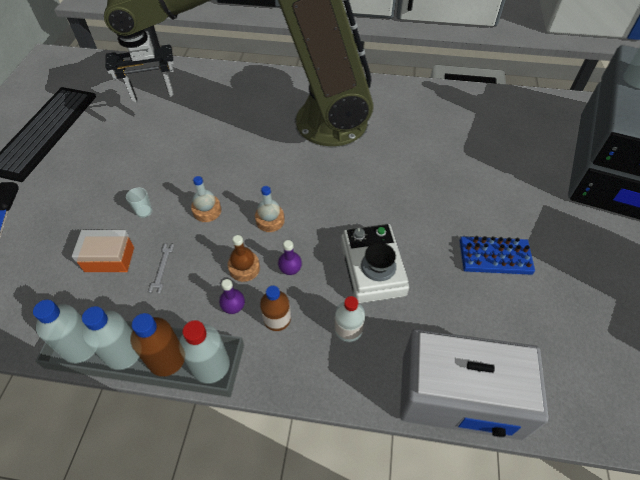

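The top view shows the amber flask with its white stopper at (402,232) and ring at (396,240). Purple look-alikes are at (350,243) and (396,192). The mixer's green button is at (258,283), the dial at (280,275) and the cup at (257,237). The scene view agrees: amber flask at (242,255), button at (381,231), cup at (380,262).

```bash
cat > h.py <<'E'
import numpy as np, cv2
from cell import manip
def ray(n,uv):
    i=manip.camera_info(n); R=cv2.Rodrigues(i["rvec"])[0]
    q=cv2.undistortPoints(np.array(uv,float).reshape(-1,1,2),i["K"],i["dist"])[:,0]
    return -R.T@i["tvec"], np.c_[q,np.ones(len(q))]@R   # origin, dirs (unit optical depth)
def atz(n,uv,z):
    o,d=ray(n,uv); return o+d*((z-o[2])/d[:,2])[:,None]
def cloud(n,p,d):
    v,u=np.nonzero(d>0); o,r=ray(n,np.c_[u,v]); return o+r*d[v,u][:,None], p[v,u].astype(int),np.c_[u,v]
E
python3 - <<'E'
from h import *
for n in("top","scene"):
    f=np.load(n+"0.npz"); P,C,U=cloud(n,f["p"],f["d"]); r,g,b=C.T
    def rep(s,m,z):
        if m.sum()<3: print(n,s,m.sum()); return
        c=(U[m].min(0)+U[m].max(0))/2
        print(n,s,m.sum(),"z pct",np.percentile(P[m,2],[5,50,95]).round(1),"med",np.median(P[m],0).round(1),"mean",P[m].mean(0).round(1),"atz",atz(n,[U[m].mean(0)],z)[0].round(1))
    w=(lambda u0,u1,v0,v1:(U[:,0]>=u0)&(U[:,0]<=u1)&(U[:,1]>=v0)&(U[:,1]<=v1))
    B=dict(top=[(225,302,210,302),(385,415,220,255)],scene=[(338,412,220,305),(225,262,230,280)])[n]
    M=w(*B[0]); F=w(*B[1])
    rep("green",M&(g>r+40)&(g>b+20),88)
    rep("greentop",M&(g>r+40)&(g>b+20)&(P[:,2]>84),88)
    rep("rim",M&(P[:,2]>122)&(P[:,2]<134),128)
    rep("stopper",F&(r>150)&(abs(r-b)<40)&(P[:,2]>125),141)
    dk=M&(P[:,2]>74)&(P[:,2]<84); rep("deck",dk,78)
    if dk.sum(): print(cv2.minAreaRect(P[dk,:2].astype(np.float32)))
    m=M&(P[:,2]>122)&(P[:,2]<134)
    if m.sum()>5:
        e=cv2.fitEllipse(cv2.convexHull(P[m,:2].astype(np.float32))); print("rim ell",e)
    m=F&(r>g+25)&(g>b+15)&(P[:,2]<35)&(P[:,2]>22)
    if m.sum()>5: print("ring",cv2.minEnclosingCircle(P[m,:2].astype(np.float32)))
    m=F&(P[:,2]>136)&(P[:,2]<148); print("stoptop",m.sum(),P[m].mean(0))
f=np.load("top0.npz")
cv2.imwrite("pics/c1.png",cv2.resize(f["p"][200:310,220:420,::-1],None,fx=4,fy=4,interpolation=2))
E
```

```text
top green 46 z pct [83.1 89.5 95.6] med [512.8 201.2  89.5] mean [513.4 201.8  89.6] atz [513.5 202.   88. ]
top greentop 41 z pct [86.3 89.8 95.7] med [512.7 201.   89.8] mean [512.5 201.2  90.5] atz [512.7 201.5  88. ]
top rim 312 z pct [122.4 126.2 131.3] med [624.6 205.  126.2] mean [623.1 203.7 126.6] atz [622.8 203.5 128. ]
top stopper 67 z pct [135.8 140.8 145.1] med [ 633.1 -153.5  140.8] mean [ 633.1 -153.   140.6] atz [ 633. -153.  141.]
top deck 2354 z pct [74.9 78.9 83.1] med [564.1 181.   78.9] mean [573.2 186.5  78.9] atz [573.  186.5  78. ]
((585.0834350585938, 191.08786010742188), (189.82923889160156, 130.11273193359375), 17.88726043701172)
rim ell ((621.7583618164062, 202.9845428466797), (75.0514907836914, 75.7274169921875), 83.48587799072266)
ring ((632.18798828125, -154.58180236816406), 42.03032684326172)
stoptop 83 [ 632.12206042 -154.37563911  140.820595  ]
scene green 42 z pct [80.1 89.2 92.8] med [516.3 204.1  89.2] mean [515.4 204.1  88.3] atz [515.2 204.1  88. ]
scene greentop 35 z pct [86.5 89.5 93.1] med [515.1 204.   89.5] mean [515.1 204.3  89.7] atz [513.9 204.4  88. ]
scene rim 246 z pct [122.4 126.3 129.8] med [612.  208.2 126.3] mean [616.5 207.  126. ] atz [618.1 207.  128. ]
scene stopper 80 z pct [130.7 138.6 142.3] med [ 636.9 -149.4  138.6] mean [ 636.8 -149.3  137.7] atz [ 639.1 -148.2  141. ]
scene deck 1765 z pct [74.9 78.2 82.1] med [582.6 182.7  78.2] mean [589.5 191.5  78.3] atz [591.  191.9  78. ]
((587.5870971679688, 194.55844116210938), (191.76544189453125, 129.68211364746094), 18.152597427368164)
rim ell ((621.9950561523438, 206.28114318847656), (74.72534942626953, 75.79367065429688), 134.06007385253906)
ring ((637.0028076171875, -149.2223663330078), 41.417606353759766)
stoptop 62 [ 634.89336505 -149.97523355  139.38288012]
```

View pics/c1.png

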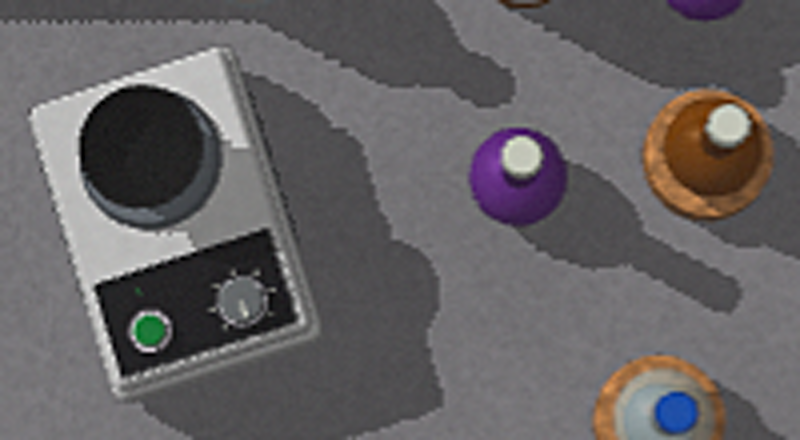

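The crop confirms it: cup at crop (150,155), button at (150,330), dial at (242,300), amber flask at (710,150). The estimates are:
- Mixer yaw about 18°.
- Button at (513.8, 202.8).
- Cup at (622, 204.6).
- Flask at (634, -152).

I'll move above the button with the fingers shut.

The rows are not in the units I measure in: shifts go in shares of 800 mm and turns go in shares of pi rad. I convert before sending: 170 mm is 0.2125, -166 mm is -0.2075.

```bash
cat > t.py <<'E'
import sys
from h import *
from scipy.spatial.transform import Rotation as R
s=manip.read_state(); A=R.from_euler("xyz",s["eef_rot"])
print(s["clock"],s["eef_pos"].round(1),s["eef_rot"].round(4),"j",s["joints"].round(2),"F",s["wrist_force"].round(1),"gap",round(s["finger_gap"],1),round(s["finger_force"],1))
if len(sys.argv)>3:
    print("tool delta",A.inv().apply(np.array(sys.argv[1:4],float)-s["eef_pos"]).round(1), "tilt fix",(A.inv()*R.from_euler("xyz",[np.pi,0,s["eef_rot"][2]])).as_rotvec().round(4))
E
echo '[{"d": [0.0425,-0.0413,0]},{"d": [0.085,-0.0825,0]},{"d": [0.1275,-0.125,0]},{"d": [0.17,-0.1663,0]},{"d": [0.2125,-0.2075,0]}]' | python3 -m creep 0 10
echo '[{"d": [0.0425,-0.0413,0]},{"d": [0.085,-0.0825,0]},{"d": [0.1275,-0.125,0]},{"d": [0.17,-0.1663,0]},{"d": [0.2125,-0.2075,0]}]' | python3 -m creep
echo '[{"d": [0.0425,-0.0413,0]},{"d": [0.085,-0.0825,0]},{"d": [0.1275,-0.125,0]},{"d": [0.17,-0.1663,0]},{"d": [0.17,-0.1663,0]}]' | python3 -m creep
python3 t.py 513.8 202.8 130
```

```text
clock: 0.6
eef_pos: [305.1, -286.9, 205.3]
eef_rot: [-3.141, -0.0, 0.395]
wrist_force: [1.6, 0.1, 0.6]
finger_gap: 57.4
finger_force: 0.0
clock: 1.1
eef_pos: [398.0, -68.1, 205.5]
eef_rot: [3.141, -0.0, 0.396]
wrist_force: [-0.4, -1.5, -0.3]
finger_gap: 17.4
finger_force: 0.0
clock: 1.6
eef_pos: [472.7, 109.1, 204.8]
eef_rot: [-3.141, 0.001, 0.4]
wrist_force: [-0.2, -0.5, 0.4]
finger_gap: 0.5
finger_force: 0.0
1.6 [472.7 109.1 204.8] [-3.1408e+00  6.0000e-04  4.0020e-01] j [0.15 0.16 1.7  0.   1.29 1.32] F [-0.2 -0.5  0.4] gap 0.5 0.0
tool delta [ 74.5 -70.2  74.8] tilt fix [-0.0008  0.0006 -0.    ]
```

To row units: 90 mm is 0.1125, 80 mm is 0.1.

```bash

echo '[{"d": [0.0438,-0.0413,0]},{"d": [0.0925,-0.0875,0]},{"d": [0.0925,-0.0875,0.05]},{"d": [0.0925,-0.0875,0.1]},{"d": [0.0925,-0.0875,0.1125]}]' | python3 -m creep
echo '[{},{}]' | python3 -m creep >/dev/null
python3 t.py 513.8 202.8 90
python3 - <<'E'
from h import *
a,_=manip.camera("top"); b,_=manip.camera("scene")
A=cv2.resize(a[200:310,200:310,::-1],(400,400),interpolation=2);B=cv2.resize(b[170:280,330:440,::-1],(400,400),interpolation=2)
cv2.imwrite("pics/b1.png",np.hstack([A,B]))
E
```

```text
clock: 2.1
eef_pos: [511.2, 197.4, 111.4]
eef_rot: [-3.141, 0.007, 0.396]
wrist_force: [-0.0, -0.3, 1.7]
finger_gap: 0.3
finger_force: 0.0
2.3 [514.1 198.  117.4] [ 3.1414e+00 -2.2000e-03  3.9520e-01] j [0.3  0.39 1.62 0.   1.13 1.48] F [ 0.1  0.3 -0. ] gap 0.5 0.0
tool delta [ 1.5 -4.5 27.4] tilt fix [ 0.0002 -0.0022 -0.    ]
```

View pics/b1.png

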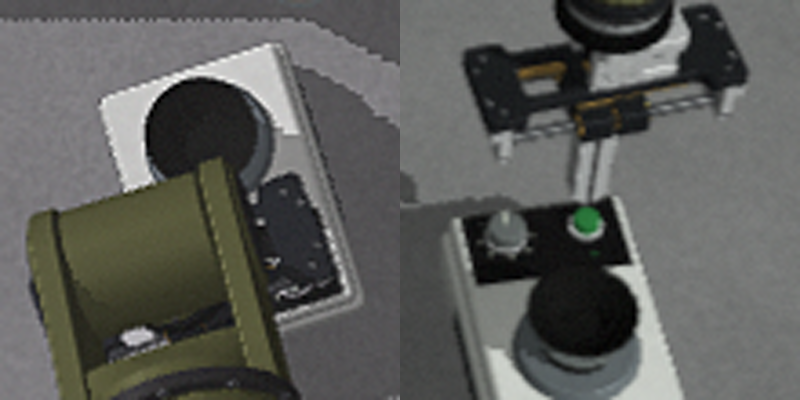

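The fingers are over the green button: in the right half the tips are at (590,198) and the button at (587,222). I'll centre and descend gently.

To row units: 22 mm is 0.0275, 16 mm is 0.02, -0.002 rad is -0.0006.

```bash

echo '[{"d": [0.0013,-0.005,0.01],"rot": [0,-0.0006,0]},{"d": [0.0013,-0.005,0.02],"rot": [0,-0.0006,0]},{"d": [0.0013,-0.005,0.0275],"rot": [0,-0.0006,0]},{"d": [0.0013,-0.005,0.0275],"rot": [0,-0.0006,0]}]' | python3 -m creep
echo '[{"d": [0,0,0.0025]},{"d": [0,0,0.005]},{"d": [0,0,0.005]}]' | python3 -m creep
echo '[{"d": [0,0,0.0013]},{"d": [0,0,0.0025]},{"d": [0,0,0.0025]}]' | python3 -m creep
python3 - <<'E'
from h import *
i=manip.camera_info("scene");s=manip.read_state()
print(cv2.projectPoints(np.array([[514.1,198,117.4]]),i["rvec"],i["tvec"],i["K"],i["dist"])[0])
E
```

```text
clock: 2.8
eef_pos: [512.1, 202.1, 92.3]
eef_rot: [-3.141, 0.004, 0.396]
wrist_force: [0.2, -0.6, 1.4]
finger_gap: 0.1
finger_force: 0.0
clock: 3.1
eef_pos: [512.8, 202.3, 89.5]
eef_rot: [-3.142, 0.002, 0.396]
wrist_force: [-0.6, -0.1, 1.3]
finger_gap: 0.5
finger_force: 1.0
clock: 3.4
eef_pos: [512.8, 202.3, 87.6]
eef_rot: [3.142, 0.002, 0.396]
wrist_force: [-0.8, -0.2, 3.4]
finger_gap: 0.3
finger_force: 1.8
[[[379.83770989 222.59105533]]]
```

To row units: 2 mm is 0.0025, 1 mm is 0.0013.

```bash

echo '[{"d": [0,0,0.0013]},{"d": [0,0,0.0025]},{"d": [0,0,0.0025]}]' | python3 -m creep
echo '[{"d": [0,0,0.0013]},{"d": [0,0,0.0013]},{"d": [0,0,0.0013]}]' | python3 -m creep
```

```text
clock: 3.7
eef_pos: [512.8, 202.3, 86.2]
eef_rot: [3.141, 0.001, 0.396]
wrist_force: [-3.0, -1.6, 10.3]
finger_gap: 0.8
finger_force: 5.3
clock: 4.0
eef_pos: [512.9, 202.4, 86.0]
eef_rot: [3.141, 0.001, 0.396]
wrist_force: [-7.6, -2.0, 20.8]
finger_gap: 0.6
finger_force: 9.9
```

The button is at its stop (force rose to 20 N at z 86). Next I retreat and head to the flask.

To row units: -120 mm is -0.15, 90 mm is 0.1125.

```bash

echo '[{"d": [0,0,-0.0375]},{"d": [0,0,-0.0938]},{"d": [0,0,-0.15]},{"d": [-0.0038,0.0563,-0.15]},{"d": [-0.0075,0.1125,-0.15]}]' | python3 -m creep 70
echo '[{"d": [-0.0038,0.06,0]},{"d": [-0.0075,0.12,0]},{"d": [-0.0113,0.18,0]},{"d": [-0.0163,0.24,0]},{"d": [-0.02,0.3,0]}]' | python3 -m creep
echo '[{"d": [-0.0013,0.025,0]},{"d": [-0.0025,0.0538,0]},{"d": [-0.0025,0.0538,0]},{"d": [-0.0025,0.0538,0]}]' | python3 -m creep
python3 t.py 634 -152 170
```

```text
clock: 4.5
eef_pos: [542.3, 116.7, 205.5]
eef_rot: [3.141, 0.0, 0.398]
wrist_force: [0.4, 0.7, -0.3]
finger_gap: 37.1
finger_force: 0.0
clock: 5.0
eef_pos: [619.9, -112.6, 204.1]
eef_rot: [-3.141, 0.002, 0.396]
wrist_force: [1.1, 1.3, -0.2]
finger_gap: 70.0
finger_force: 0.0
clock: 5.4
eef_pos: [634.2, -150.9, 203.8]
eef_rot: [-3.141, 0.003, 0.395]
wrist_force: [0.3, -0.0, -0.5]
finger_gap: 69.9
finger_force: 0.0
5.4 [ 634.2 -150.9  203.8] [-3.1408e+00  2.8000e-03  3.9530e-01] j [-0.29  0.54  1.2  -0.    1.41  0.89] F [ 0.3 -0.  -0.5] gap 69.9 0.0
tool delta [-0.6  1.  33.8] tilt fix [-0.0008  0.0028 -0.    ]
```

To row units: 50 mm is 0.0625, 25 mm is 0.0313, 0.003 rad is 0.001.

```bash

echo '[{"d": [0,0.0013,0.0313],"rot": [0,0.001,0]},{"d": [0,0.0013,0.0625],"rot": [0,0.001,0]},{"d": [0,0.0013,0.0625],"rot": [0,0.001,0]},{"d": [0,0.0013,0.0625],"rot": [0,0.001,0]}]' | python3 -m creep
python3 - <<'E'
from h import *
a,_=manip.camera("top"); b,_=manip.camera("scene")
A=cv2.resize(a[180:290,345:455,::-1],(400,400),interpolation=2);B=cv2.resize(b[180:290,190:300,::-1],(400,400),interpolation=2)
cv2.imwrite("pics/g1.png",np.hstack([A,B]))
E
```

```text
clock: 5.8
eef_pos: [634.9, -151.2, 155.3]
eef_rot: [-3.142, -0.001, 0.397]
wrist_force: [0.1, -0.4, 1.5]
finger_gap: 69.8
finger_force: 0.0
```

View pics/g1.png

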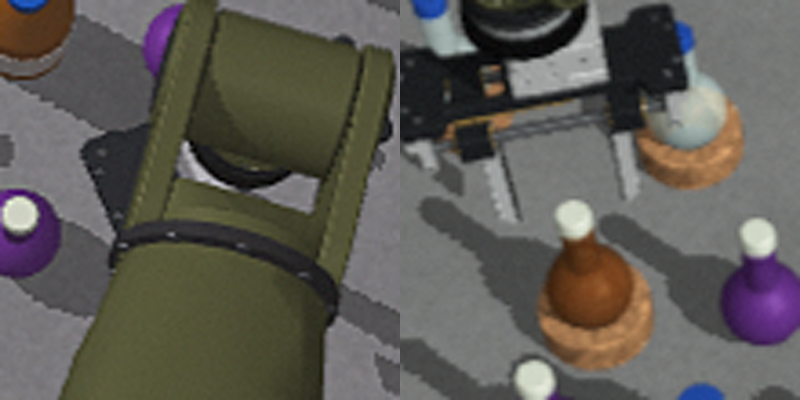

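```bash
python3 - <<'E'
from h import *
i=manip.camera_info("scene")
X=np.array([[634.9,-151.2,155.3],[634,-152,141],[634,-152,125],[644,-152,141],[634,-142,141]],float)
print(cv2.projectPoints(X,i["rvec"],i["tvec"],i["K"],i["dist"])[0][:,0].round(1))
E
```

```text
[[236.2 234.7]
 [236.8 237.7]
 [237.6 241.5]
 [235.8 241. ]
 [240.7 238.2]]
```

Right half: the fingertips at (510,220) and (630,198) straddle the stopper at (573,215) to within about 1–2 mm. I'll descend and close softly.

To row units: 69 mm is 0.0863, 58 mm is 0.0725.

```bash

echo '[{"d": [0,0,0.025]},{"d": [0,0,0.05]},{"d": [0,0,0.0725]},{"d": [0,0,0.0863]},{"d": [0,0,0.0863]}]' | python3 -m creep
python3 t.py 634 -152 86
echo '[{},{},{},{},{}]' | python3 -m creep 18 5
echo '[{},{},{}]' | python3 -m creep
```

```text
clock: 6.4
eef_pos: [634.6, -151.8, 85.0]
eef_rot: [-3.141, -0.0, 0.396]
wrist_force: [0.1, 0.4, 0.3]
finger_gap: 69.9
finger_force: 0.0
6.4 [ 634.6 -151.8   85. ] [-3.1409e+00 -1.0000e-04  3.9590e-01] j [-0.29  0.64  1.32  0.    1.18  0.88] F [0.1 0.4 0.3] gap 69.9 0.0
tool delta [-0.7 -0.1 -1. ] tilt fix [-0.0007 -0.0001  0.    ]
clock: 6.9
eef_pos: [635.0, -152.0, 85.8]
eef_rot: [3.141, -0.001, 0.396]
wrist_force: [0.0, 1.3, -1.1]
finger_gap: 33.5
finger_force: 0.0
clock: 7.2
eef_pos: [634.9, -152.0, 85.6]
eef_rot: [3.142, -0.001, 0.396]
wrist_force: [0.7, -0.1, 1.5]
finger_gap: 26.0
finger_force: 5.0
```

```bash

echo '[{},{},{}]' | python3 -m creep 
echo '[{},{},{},{}]' | python3 -m creep 15 40
python3 t.py 634.9 -152 86
python3 - <<'E'
from h import *
b,_=manip.camera("scene")
cv2.imwrite("pics/g2.png",cv2.resize(b[180:300,180:300,::-1],(600,600),interpolation=2))
E
```

```text
clock: 7.5
eef_pos: [634.9, -152.0, 85.5]
eef_rot: [3.142, -0.001, 0.396]
wrist_force: [0.1, -0.2, 0.2]
finger_gap: 25.7
finger_force: 5.0
clock: 7.9
eef_pos: [634.9, -152.0, 85.5]
eef_rot: [3.142, -0.001, 0.396]
wrist_force: [0.9, 0.1, 1.2]
finger_gap: 24.9
finger_force: 40.0
7.9 [ 634.9 -152.    85.5] [ 3.1416e+00 -1.1000e-03  3.9580e-01] j [-0.29  0.64  1.32  0.    1.18  0.88] F [0.9 0.1 1.2] gap 24.9 40.0
tool delta [ 0.   0.  -0.5] tilt fix [ 0.     -0.0011 -0.    ]
```

View pics/g2.png

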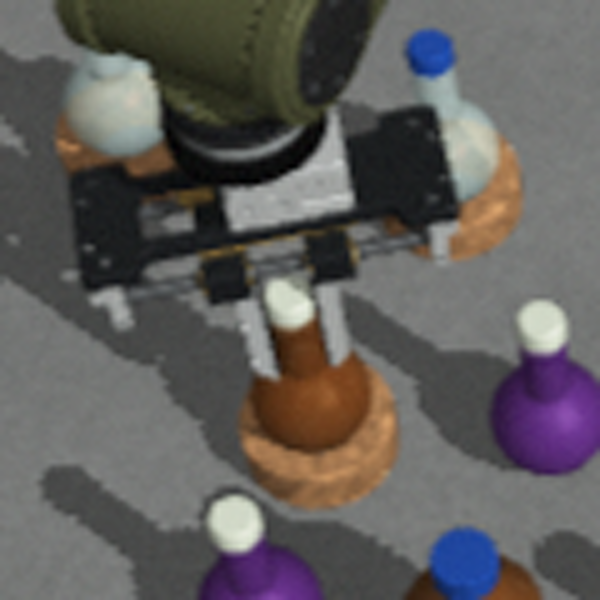

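The fingers hold the neck just below the stopper and the flask is upright in its ring. I'll lift slowly first, then carry.

To row units: -85 mm is -0.1063, -60 mm is -0.075.

```bash

echo '[{"d": [0,0,-0.0063]},{"d": [0,0,-0.0188]},{"d": [0,0,-0.0438]},{"d": [0,0,-0.075]},{"d": [0,0,-0.1063]}]' | python3 -m creep
echo '[{"d": [0,0,-0.0375]},{"d": [0,0,-0.0688]},{"d": [0,0,-0.0813]},{"d": [0.005,-0.0125,-0.0813]},{"d": [0.0138,-0.0375,-0.0813]}]' | python3 -m creep
echo '[{"d": [0.0138,-0.0363,0]},{"d": [0.0275,-0.0725,0]},{"d": [0.0425,-0.11,0]},{"d": [0.0563,-0.1463,0]},{"d": [0.07,-0.1825,0]}]' | python3 -m creep
echo '[{"d": [0.0138,-0.0363,0]},{"d": [0.0275,-0.0725,0]},{"d": [0.0425,-0.11,0]},{"d": [0.0563,-0.1463,0]},{"d": [0.065,-0.17,0]}]' | python3 -m creep
echo '[{"d": [0.005,-0.0125,0]},{"d": [0.005,-0.0175,0]},{"d": [0.005,-0.0175,0]},{"d": [0.005,-0.0175,0]}]' | python3 -m creep
python3 t.py 622 204.6 235
```

```text
clock: 8.45
eef_pos: [634.7, -152.0, 172.2]
eef_rot: [3.142, -0.001, 0.396]
wrist_force: [0.1, 0.2, -0.9]
finger_gap: 25.3
finger_force: 40.0
clock: 8.95
eef_pos: [632.9, -120.1, 234.1]
eef_rot: [-3.141, 0.0, 0.394]
wrist_force: [-0.3, 0.6, -1.0]
finger_gap: 25.0
finger_force: 40.0
clock: 9.45
eef_pos: [627.8, 38.2, 233.8]
eef_rot: [-3.141, 0.001, 0.396]
wrist_force: [0.5, -0.2, -0.7]
finger_gap: 25.3
finger_force: 40.0
clock: 9.95
eef_pos: [623.1, 184.4, 233.7]
eef_rot: [-3.141, 0.002, 0.397]
wrist_force: [-0.7, -0.8, -0.9]
finger_gap: 24.7
finger_force: 40.0
clock: 10.35
eef_pos: [622.6, 195.3, 235.4]
eef_rot: [3.142, -0.001, 0.395]
wrist_force: [-0.0, 0.0, 0.1]
finger_gap: 25.0
finger_force: 40.0
10.35 [622.6 195.3 235.4] [ 3.1415e+00 -7.0000e-04  3.9490e-01] j [0.25 0.52 1.15 0.   1.47 1.42] F [-0.   0.   0.1] gap 25.0 40.0
tool delta [ 3.  -8.8  0.4] tilt fix [ 0.0001 -0.0007 -0.    ]
```

To row units: 20 mm is 0.025, 10 mm is 0.0125.

```bash

echo '[{"d": [0.0038,-0.0113,0.0125]},{"d": [0.0038,-0.0113,0.025]},{"d": [0.0038,-0.0113,0.025]},{"d": [0.0038,-0.0113,0.025]}]' | python3 -m creep
python3 t.py 622 204.6 214
cat > look.py <<'E'
from h import *
from scipy.optimize import least_squares
f,im={},[]
for n in("scene","top"):
    p,d=manip.camera(n); P,C,U=cloud(n,p,d); r,g,b=C.T
    N=(abs(P[:,0]-620)<60)&(abs(P[:,1]-205)<60)
    m=N&(r>g+30)&(g>b+8)&(P[:,2]<225)&(P[:,2]>100); Q=P[m]
    m2=N&(P[:,2]>122)&(P[:,2]<133)&(C.max(1)<90)&~m
    print(n,"brown",len(Q),"rim",m2.sum())
    if len(Q)>60:
        s=least_squares(lambda c:np.linalg.norm(Q-c,axis=1)-32,Q.mean(0)-[0,0,10],loss="soft_l1",f_scale=2)
        k=np.linalg.norm(Q-s.x,axis=1)<36; print(" bulb",s.x.round(1),k.sum())
    if m2.sum()>40: print(" rim",cv2.minEnclosingCircle(P[m2,:2].astype(np.float32)),cv2.fitEllipse(cv2.convexHull(P[m2,:2].astype(np.float32))))
    c=(320,150) if n=="scene" else (200,180)
    im.append(cv2.resize(p[c[1]:c[1]+130,c[0]:c[0]+100,::-1],(400,520),interpolation=2))
import sys; cv2.imwrite(sys.argv[1],np.hstack(im))
E
python3 look.py pics/m1.png
```

```text
clock: 10.75
eef_pos: [621.8, 205.5, 215.2]
eef_rot: [-3.142, -0.0, 0.396]
wrist_force: [0.4, -0.0, -0.7]
finger_gap: 24.9
finger_force: 40.0
10.75 [621.8 205.5 215.2] [-3.1415e+00 -2.0000e-04  3.9570e-01] j [0.26 0.53 1.17 0.   1.44 1.44] F [ 0.4 -0.  -0.7] gap 24.9 40.0
tool delta [-0.1  0.9  1.2] tilt fix [-0.0001 -0.0002  0.    ]
scene brown 309 rim 132
 bulb [619.6 206.3 180.8] 286
 rim ((624.6649780273438, 205.2493896484375), 37.77092361450195) ((624.0384521484375, 205.38389587402344), (70.73336791992188, 74.18531799316406), 156.46630859375)
top brown 9 rim 16
```

View pics/m1.png

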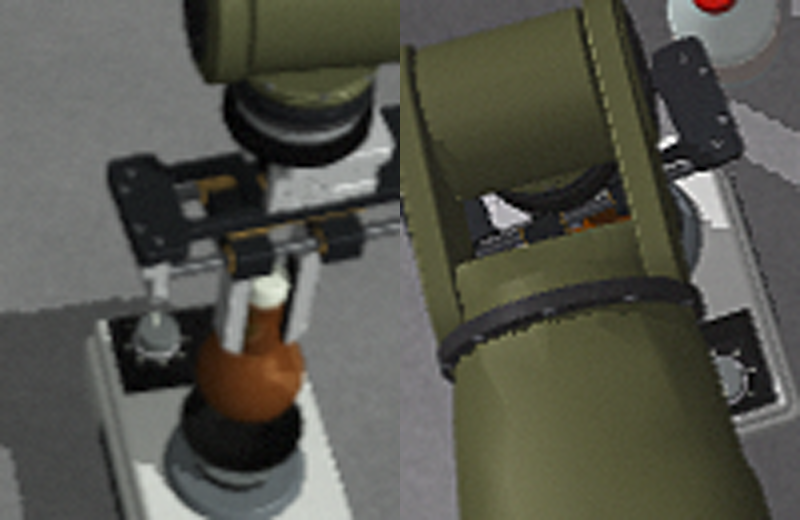

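Left half: the bulb at (250,370) is above the cup mouth at (240,420), and the flask is upright. The fit puts the bulb about 2 mm short in x, so I'll correct that and lower slowly.

To row units: 33 mm is 0.0413, 28 mm is 0.035.

```bash

echo '[{"d": [0.0025,0.0013,0.01]},{"d": [0.0025,0.0013,0.0225]},{"d": [0.0025,0.0013,0.035]},{"d": [0.0025,0.0013,0.0413]},{"d": [0.0025,0.0013,0.0413]}]' | python3 -m creep
echo '[{"d": [0,0,0.0013]},{"d": [0,0,0.0025]},{"d": [0,0,0.0038]},{"d": [0,0,0.0038]}]' | python3 -m creep
echo '[{"d": [0,0,0.0013]},{"d": [0,0,0.0025]},{"d": [0,0,0.0038]},{"d": [0,0,0.0038]}]' | python3 -m creep
python3 t.py 624 205.5 174.5
```

```text
clock: 11.35
eef_pos: [623.7, 205.4, 181.4]
eef_rot: [-3.141, 0.001, 0.396]
wrist_force: [0.3, 0.4, 0.1]
finger_gap: 24.9
finger_force: 40.0
clock: 11.75
eef_pos: [624.1, 205.5, 179.7]
eef_rot: [-3.142, -0.001, 0.396]
wrist_force: [-0.3, -0.1, -0.5]
finger_gap: 25.0
finger_force: 40.0
clock: 12.15
eef_pos: [624.0, 205.5, 176.4]
eef_rot: [-3.142, -0.001, 0.396]
wrist_force: [-0.0, -0.2, -1.2]
finger_gap: 25.5
finger_force: 40.0
12.15 [624.  205.5 176.4] [-3.1415e+00 -6.0000e-04  3.9580e-01] j [0.26 0.56 1.22 0.   1.36 1.44] F [-0.  -0.2 -1.2] gap 25.5 40.0
tool delta [-0.  -0.   1.9] tilt fix [-0.0001 -0.0006  0.    ]
```

To row units: 1 mm is 0.0013.

```bash

echo '[{"d": [0,0,0.0013]},{"d": [0,0,0.0013]},{"d": [0,0,0.0013]}]' | python3 -m creep
echo '[{"d": [0,0,0.0013]},{"d": [0,0,0.0013]},{"d": [0,0,0.0013]}]' | python3 -m creep
echo '[{"d": [0,0,0.0013]},{"d": [0,0,0.0013]},{"d": [0,0,0.0013]}]' | python3 -m creep
```

```text
clock: 12.45
eef_pos: [624.1, 205.5, 175.7]
eef_rot: [3.142, -0.001, 0.396]
wrist_force: [-0.5, -0.5, 0.5]
finger_gap: 25.0
finger_force: 40.0
clock: 12.75
eef_pos: [624.2, 205.6, 175.0]
eef_rot: [3.142, -0.002, 0.396]
wrist_force: [-0.0, -0.5, 3.9]
finger_gap: 25.3
finger_force: 40.0
clock: 13.05
eef_pos: [624.2, 205.5, 173.8]
eef_rot: [3.142, -0.001, 0.396]
wrist_force: [-1.5, 0.1, 4.4]
finger_gap: 25.2
finger_force: 40.0
```

Contact was at about 175 mm, with little sideways force. I'll keep pressing.

To row units: 2 mm is 0.0025, 1 mm is 0.0013.

```bash

echo '[{"d": [0,0,0.0013]},{"d": [0,0,0.0025]},{"d": [0,0,0.0025]}]' | python3 -m creep
echo '[{"d": [0,0,0.0013]},{"d": [0,0,0.0025]},{"d": [0,0,0.0025]}]' | python3 -m creep
echo '[{"d": [0,0,0.0013]},{"d": [0,0,0.0025]},{"d": [0,0,0.0025]}]' | python3 -m creep
```

```text
clock: 13.35
eef_pos: [624.2, 205.5, 171.8]
eef_rot: [3.142, -0.001, 0.396]
wrist_force: [-1.4, 0.3, 6.1]
finger_gap: 24.8
finger_force: 40.0
clock: 13.65
eef_pos: [624.3, 205.5, 170.1]
eef_rot: [3.141, -0.002, 0.396]
wrist_force: [-1.6, -0.8, 7.7]
finger_gap: 25.1
finger_force: 40.0
clock: 13.95
eef_pos: [624.3, 205.6, 168.3]
eef_rot: [3.141, -0.002, 0.396]
wrist_force: [-1.0, -0.3, 9.7]
finger_gap: 25.4
finger_force: 40.0
```

To row units: 1 mm is 0.0013, 0.5 mm is 0.0006.

```bash

echo '[{"d": [0,0,0.0006]},{"d": [0,0,0.0013]},{"d": [0,0,0.0013]}]' | python3 -m creep
python3 t.py 624 205.5 167
```

```text
clock: 14.25
eef_pos: [624.4, 205.6, 167.6]
eef_rot: [3.141, -0.002, 0.396]
wrist_force: [-1.9, -0.1, 10.6]
finger_gap: 24.8
finger_force: 40.0
14.25 [624.4 205.6 167.6] [ 3.1414e+00 -2.4000e-03  3.9580e-01] j [0.26 0.57 1.23 0.   1.34 1.44] F [-1.9 -0.1 10.6] gap 24.8 40.0
tool delta [-0.4 -0.   0.6] tilt fix [ 0.0002 -0.0024 -0.    ]
```

To row units: 1 mm is 0.0013, 0.5 mm is 0.0006.

```bash

echo '[{"d": [0,0,0.0006]},{"d": [0,0,0.0013]},{"d": [0,0,0.0013]}]' | python3 -m creep - 50
python3 t.py
```

```text
clock: 14.55
eef_pos: [624.7, 205.7, 167.5]
eef_rot: [3.141, -0.004, 0.396]
wrist_force: [-3.7, -1.0, 15.4]
finger_gap: 24.8
finger_force: 50.0
14.55 [624.7 205.7 167.5] [ 3.1413 -0.0039  0.3958] j [0.26 0.57 1.23 0.   1.34 1.44] F [-3.7 -1.  15.4] gap 24.8 50.0
```

Force is now rising without travel, so the cup is at its bottom stop. I'll hold, then verify.

To row units: 0.5 mm is 0.0006.

```bash

echo '[{"d": [0,0,0.0006]},{"d": [0,0,0.0006]},{"d": [0,0,0.0006]},{"d": [0,0,0.0006]},{"d": [0,0,0.0006]}]' | python3 -m creep
echo '[{},{},{},{},{}]' | python3 -m creep
python3 look.py pics/m2.png; python3 t.py
```

```text
clock: 15.05
eef_pos: [624.8, 205.8, 167.5]
eef_rot: [3.141, -0.005, 0.396]
wrist_force: [-4.3, -0.3, 16.7]
finger_gap: 25.2
finger_force: 50.0
clock: 15.55
eef_pos: [624.8, 205.8, 167.5]
eef_rot: [3.141, -0.005, 0.396]
wrist_force: [-4.1, -1.5, 17.7]
finger_gap: 24.8
finger_force: 50.0
scene brown 309 rim 34
 bulb [620.8 206.  136.1] 268
top brown 0 rim 0
15.65 [624.8 205.8 167.5] [ 3.1412 -0.0045  0.3959] j [0.26 0.57 1.23 0.   1.34 1.44] F [-3.4 -0.3 18.1] gap 24.8 50.0
```

View pics/m2.png

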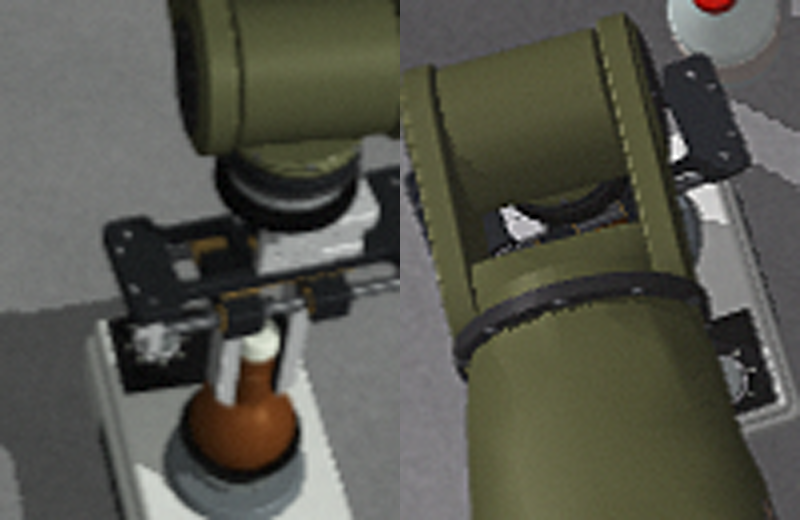

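The flask sits upright in the cup (left half, bulb at (243,420)). Force is about 18 N with no further travel, so the cup is at its stop and I'm handing in.

```bash
python3 -c "
from cell import manip
print(manip.sign_off())"
```

```text
the job is handed in; nothing more can be done
None
```

I pushed the green button to its stop, then set the amber flask in the mixer cup. It is still held there upright at about 18 N, with the cup no longer giving, and the job was handed in at about 16 s; I don't know the verdict.

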